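Take the round hold-down weight off its keeper hook

TASK

Two hold-down weights hang on bench hooks, each locked in by a sprung keeper. Press the keeper of the round weight's hook open sideways until it snaps over and stays open, then lift the round weight off its hook and set it down gently, upright, in the middle of the square steel plate. Leave the square weight hanging where it is.

Things in the scene. Friction and masses are not known exactly. Their poses are not given: they have to be found in the camera images.
- round_weight_center (a point): weight to take: dark steel disc 60 mm wide, 30 thick, under an upright bail; 124 mm high, 0.45 kg. Point on its axis, half-way up, 62 mm above its underside; z up. The bail's two legs (12 mm in x, 8 in y) are 50 mm apart over their outer faces in y, joined at the top by an 8 mm cross bar along y that hangs in the hook. Pinch the legs along y, 40 to 50 mm above the point, astride the hook
- hook_a_seat (a point): hook of the round weight: the point is the axis of the cross bar as it hangs. +x to the hook's post (41 to 59 mm off), -x is its open side. Hook 14 mm wide in y; tip ends 11 mm above the point, 16 to 23 mm to -x. With the keeper open: lift the weight 20 to 65 mm straight up (over 70 the disc strikes the hook from below), draw it 70 mm or more along -x, then carry it off
- hook_a_pin (a point): upright thumb pin, 9 mm thick with a 12 mm head, on the free end of that hook's keeper. Point on its axis, 9 mm below its top, 18 mm above the top of the keeper bar (7 mm thick, 9 wide). Shut, the bar runs level from the pin 66 mm along +x to an upright pivot on the post, crossing above the hook's mouth; the point is then 16 mm to -x and 38 mm above the seat. Axes turn with the keeper, z up
- hook_a_keeper (a joint): that keeper's angle in rad: 0 shut, grows as the pin is pushed towards its own +y (the robot's left) in a level arc about the pivot, stop at 1.9. It resists with about 3 N at the pin and springs shut if let go before 0.8; past that it snaps over by itself to the stop and stays there, clear of the weight
- plate_top (a point): square plain steel plate, 110 x 110 x 8 mm, lying fixed on the bench; the point is the centre of its top face, z up, x and y along its edges
- square_weight_center (a point): the other weight, to be left alone on its own, identical hook with its keeper shut: same bail, but the foot is a 54 x 54 x 30 mm square block; the point is on its axis, 62 mm above its underside
Not all that is in view belongs to the job. Leave any pink or white look-alike of the part that bears round_weight_center alone.

How it is judged:
By the outcome, as a careful person would: the job done as asked, in the order asked, and still so for the second after the job is handed in, with the robot touching nothing.
It also fails if it takes over 58 s, if anything falls off the work surface, if the arm or the gripper's body presses on something with over 40 N, if the wrist force passes 120 N, or if a joint passes its speed limit or range.

ROBOT

A 6-joint arm with a two-finger parallel gripper is mounted at the origin on the work surface; the furniture and walls round the work are solid. World frame = base frame: x ahead of the robot, y to its left, z up, the work surface at z = 0. Lengths are in mm, angles in degrees, forces in N, time in s.
With the tool pointing down it reaches from about 350 to 950 mm from the base axis. Payload 17.4 kg.
Tool frame: the origin (TCP) lies on the mounting face of the last link; the fingertips stand 186 mm ahead of it and the grasp point (between the pads) lies 167 mm ahead of it; z points along the fingers, y is the line along which they close (so a half turn about z gives the same grasp; the last joint's range is limited). The gripper opens to 93 mm and grips with 3 to 60 N. Pads are 15 mm wide; open, the fingers measure 128 mm over their backs; the gripper's body (75 mm by 188 mm) begins 65 mm behind the grasp point.
Start: joints at [-74.645, 6.646, 82.598, -0, 90.757, -2.166], TCP at [203.204, -643.694, 404.746] pointing down, gripper open.
Joint ranges: [-162.19, 162.19], [-47.58, 125.68], [4.15, 143.07], [-65.23, 245.23], [0.69, 171.88], [-170.13, 170.13]. Speed limits (degrees/s): [108.29, 108.29, 127.2, 180, 180, 180].

INTERFACE

Orientations are given as a 3x3 rotation matrix whose columns are the frame's x, y, z axes.
In Python, from cell import ctrl gives the robot as it stands. The module is installed in compiled form; this text tells all that it offers.
- The arm moves only by the tool carry_out, never from a script. Its argument "steps" is a list of rows, each an object of numbers: "tx", "ty", "tz": the shift along the tool's x, y, z in m; "twist": the turn about the tool's z in rad. In form: [{"tx": .., "ty": .., "tz": .., "twist": ..}, ...]. A call has 1 to 12 rows; each row is the pose to reach, as a shift and turn from the pose commanded when the call began, along the tool's axes at that moment; what a row does not reach only later rows make up. A row lasts 1/10 s, in which the tool goes at most 50 mm and 8.59 degrees, less where a joint would pass 70% of its speed; a pose out of reach is approached as far as the arm can. A call with a gripper value outside its range is refused whole. "jaw" is the opening, from -1 (shut) to 1 (fully open), set as the call begins (left out, the last holds). The fingers move at their own pace and stop on an object; the grip force is fixed at half the most. Time passes only in rows, so rows that repeat a pose let the fingers close. It gives the time, the measured TCP pose, the force, the opening and the grip force at its end, in the units of the state.
- ctrl.observe(): the state, without advancing time (a new reading comes with each control period).
- ctrl.get_image(name): name is "scene" or "top"; returns (picture, depth): 384x512x3 uint8, red, green, blue; 384x512 float32, mm along the optical axis (not along the pixel's ray), 0 where there is no reading.
- ctrl.camera_params(name): a dict with "fx", "fy", "cx", "cy" (pixels), "xyz" and "orientation" of the camera in the world. Camera axes: x right, y down, z forward; pixel columns grow to the right and rows downward; lengths in mm; the calibration is good to about 2 mm. A picture is of the moment at which its call begins. camera_params takes no time and is no camera call.
- ctrl.hand_in(): hands the job in; it is judged then, once.
The state is a dict: "t": time; "q": joint angles; "joint_velocities": joint speeds; "effort": joint torques, N m; "ee_pos": TCP position; "orientation": TCP orientation; "contact_force": force on the tool from outside, world axes, zero at the start; "wrist_torque": the same for the moment, N m; "width": finger opening in mm; "grasp_force": force on a finger pad.
Only numpy, scipy, OpenCV 4.12 (cv2) and the standard library are available. Lean on these libraries where they do the work, as an engineer would, in place of code of your own. Each camera call takes 0.05 s, during which the arm holds its last target. There are 200 camera calls.

## Working session

There is one attempt and no reset: what is moved stays moved. The work goes in short steps, Python scripts to look and compute and a tool call to move; the robot and the scene stay as the last step left them, time stands still between calls to the robot, and variables do not carry over. Pictures are saved under pics/ and viewed, at most 10 in all, crops included, and the job is handed in when it is done.

Besides the shell and the picture viewer there is one more tool, called after "Request:" by a JSON object that holds its "op" and its "data", one argument or row to a line. carry_out: Moves the arm, as the interface text tells. Its arguments: {"type":"object","properties":{"steps":{"type":"array"},"jaw":{"type":"number"}},"required":["steps"]}

```bash
mkdir -p pics; cat > h.py <<'E'
import numpy as np, cv2
from cell import ctrl
def grab(n):
    im,d=ctrl.get_image(n); p=ctrl.camera_params(n); return im,d,p
def world(d,p):
    R=np.array(p['orientation']);v,u=np.indices(d.shape)
    c=np.stack([(u-p['cx'])/p['fx']*d,(v-p['cy'])/p['fy']*d,d],-1)
    W=c@R.T+np.array(p['xyz']); W[d<=0]=np.nan; return W
def save(im,n): cv2.imwrite('pics/'+n,im[...,::-1])
E
python3 - <<'E'
from h import *
for n in('scene','top'):
    im,d,p=grab(n); save(im,n+'0.png'); np.savez(n+'0.npz',im=im,d=d); print(n,p)
print(ctrl.observe())
E
```

```text
scene {'fx': 457.2751821090236, 'fy': 457.2751821090236, 'cx': 263.730419727656, 'cy': 196.99244136630455, 'xyz': array([-308.83488904,  611.94779626,  840.57543909]), 'orientation': array([[-0.58047298, -0.45300926,  0.67663412],
       [-0.81427131,  0.32666159, -0.47984836],
       [-0.00365462, -0.82950275, -0.55849067]])}
top {'fx': 489.6839829543082, 'fy': 489.6839829543082, 'cx': 256.4379224371023, 'cy': 189.29074801374136, 'xyz': array([ 422.67098291,   -5.25123138, 1433.89828518]), 'orientation': array([[ 0.0155929 , -0.99661819,  0.08067866],
       [-0.99986778, -0.01591424, -0.00334136],
       [ 0.004614  , -0.08061589, -0.99673456]])}
{'t': 0.1, 'q': array([-7.46435918e+01,  6.67280794e+00,  8.26294153e+01, -1.03028082e-04,
        9.07577579e+01, -2.16582481e+00]), 'joint_velocities': array([ 0.06700737, -0.09566129, -0.09844782,  0.0217612 , -0.02708125,
       -0.08232137]), 'effort': array([ 2.55541483e-03, -7.22897530e+01, -6.23862791e+01,  7.81176821e-02,
        2.28055328e-02, -8.16791839e-05]), 'ee_pos': array([ 203.22289074, -643.70452689,  404.08918772]), 'orientation': array([[ 9.53600205e-01,  3.01075690e-01, -2.78968174e-04],
       [ 3.01075816e-01, -9.53599672e-01,  1.00901607e-03],
       [ 3.77662508e-05, -1.04618851e-03, -9.99999452e-01]]), 'contact_force': array([-0.42564737, -0.2625337 ,  0.697196  ]), 'wrist_torque': array([ 0.00222774, -0.04038437, -0.00435686]), 'grasp_force': 0.0, 'width': 93.05852896752228}
```

View pics/scene0.png

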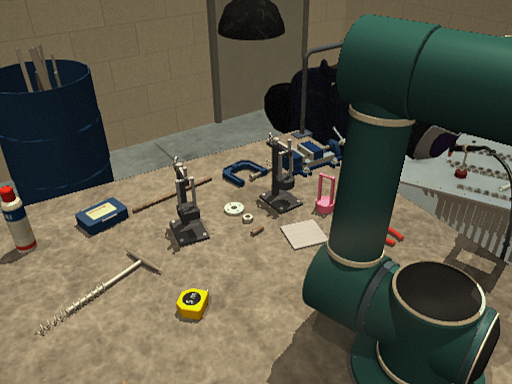

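View pics/top0.png

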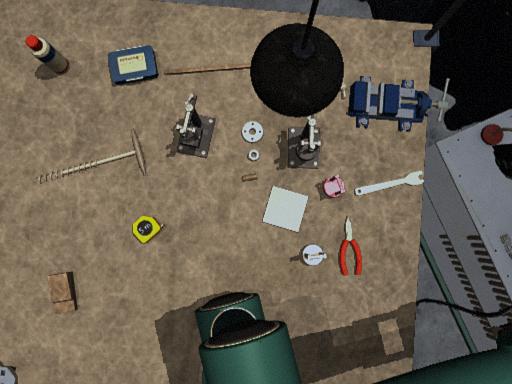

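The scene view shows hook stations at about (187,205) and (281,180), a pink decoy at (326,195) and the plate at (304,234). In the top view the hooks are at (192,130) and (306,145), the plate is at (286,208), and decoys are at (333,187) pink and (313,255) white. I'll enlarge both hooks to see which weight is round.

```bash
python3 - <<'E'
from h import *
s=np.load('scene0.npz')['im'];t=np.load('top0.npz')['im']
r=lambda a:cv2.resize(a,(400,300),interpolation=cv2.INTER_CUBIC)
a=np.vstack([np.hstack([r(s[150:255,120:260]),r(s[120:225,220:360])]),np.hstack([r(t[85:160,150:250]),r(t[105:180,265:365])])])
save(np.clip(a.astype(float)*1.6,0,255).astype(np.uint8),'crop.png')
E
```

```text
(no output)
```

View pics/crop.png

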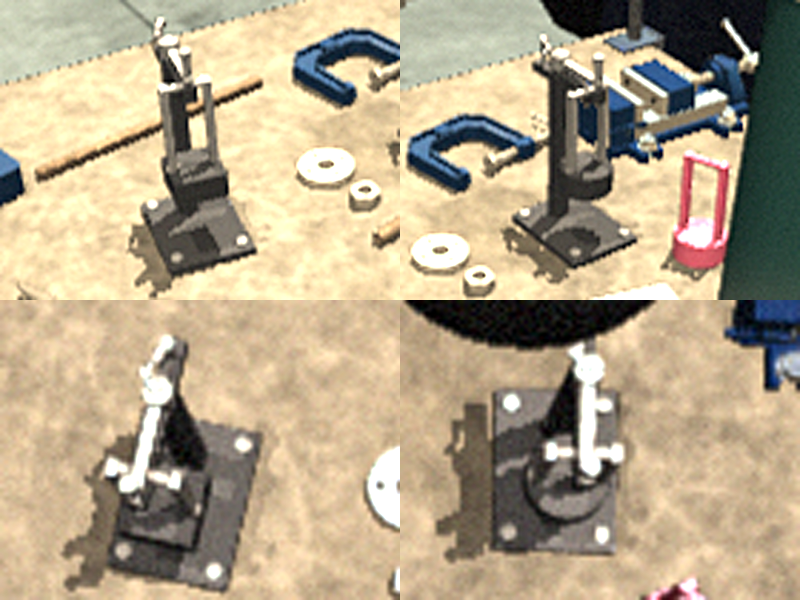

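The round weight is on the right-hand hook: scene (281,180), top (306,145). Its foot is a disc, while the left-hand foot is a square block. The pink (333,187) and white (313,255) bails in the top view are the look-alikes. Next I'll measure.

```bash
python3 - <<'E'
from h import *
np.set_printoptions(precision=0,suppress=True,linewidth=200)
for n in('top','scene'):
    z=np.load(n+'0.npz');W=world(z['d'],ctrl.camera_params(n));im=z['im']
    if n=='top':
        print('lamp',W[60:110:10,270:340:15].reshape(-1,3)[::4])
        sub=slice(105,180),slice(280,330)
        # plate
        Z=W[...,2]; m=((im.min(-1)>150)).astype(np.uint8); 
        k,l,st,c=cv2.connectedComponentsWithStats(m)
        i=l[208,286]; mm=(l==i).astype(np.uint8); print('plate area',st[i])
        cn=max(cv2.findContours(mm,0,1)[0],key=cv2.contourArea); r=cv2.minAreaRect(cn);print(r)
        B=cv2.boxPoints(r).astype(int);print(W[B[:,1],B[:,0]],np.nanmean(W[mm>0],0))
    else: sub=slice(120,215),slice(255,310)
    w=W[sub].reshape(-1,3);c=im[sub].reshape(-1,3)
    for lo in range(0,340,15):
        m=(w[:,2]>=lo)&(w[:,2]<lo+15)&(w[:,0]>350)&(w[:,0]<800)&(w[:,1]<0)&(w[:,1]>-250)
        if m.sum(): print(n,lo,m.sum(),w[m].min(0),w[m].max(0),np.median(w[m],0))
E
```

```text
lamp [[ 714.  -28.  608.]
 [ 716. -132.  607.]
 [ 693. -104.  623.]
 [ 678.  -80.  615.]
 [ 664.  -55.  602.]
 [ 656.  -30.  563.]
 [ 660. -140.  556.]]
plate area [ 263  186   45   46 1371]
((285.0461730957031, 208.54299926757812), (36.96378707885742, 37.02022171020508), 16.389541625976562)
[[ 446.  -28.    8.]
 [ 552.  -56.    0.]
 [ 521. -161.    6.]
 [ 419. -130.    5.]] [483. -94.   8.]
top 0 1668 [ 570. -223.    0.] [793. -76.  15.] [ 657. -136.    4.]
top 15 70 [ 569. -219.   15.] [ 723. -103.   30.] [ 678. -127.   17.]
top 30 12 [ 572. -218.   33.] [ 696. -133.   45.] [ 686. -143.   37.]
top 45 9 [ 686. -152.   47.] [ 702. -137.   55.] [ 690. -138.   53.]
top 60 8 [ 620. -150.   62.] [ 686. -130.   74.] [ 685. -142.   70.]
top 75 28 [ 615. -160.   75.] [ 700. -116.   89.] [ 629. -137.   83.]
top 90 208 [ 615. -175.   90.] [ 688. -117.  105.] [ 634. -141.  100.]
top 105 23 [ 615. -170.  105.] [ 701. -119.  118.] [ 646. -138.  108.]
top 120 13 [ 638. -170.  120.] [ 701. -123.  134.] [ 640. -139.  129.]
top 135 18 [ 638. -169.  136.] [ 697. -121.  150.] [ 644. -138.  144.]
top 1
[... 952 characters left out ...]
.] [ 700. -112.  105.] [ 639. -138.   97.]
scene 105 60 [ 636. -172.  105.] [ 702. -117.  120.] [ 650. -139.  112.]
scene 120 62 [ 635. -170.  120.] [ 703. -116.  135.] [ 646. -137.  129.]
scene 135 56 [ 635. -169.  135.] [ 703. -117.  150.] [ 648. -138.  144.]
scene 150 61 [ 636. -167.  150.] [ 703. -118.  165.] [ 648. -138.  158.]
scene 165 55 [ 637. -169.  165.] [ 735. -119.  180.] [ 678. -137.  173.]
scene 180 166 [ 620. -169.  180.] [ 736. -117.  194.] [ 662. -139.  188.]
scene 195 87 [ 620. -150.  195.] [ 728. -135.  210.] [ 665. -142.  206.]
scene 210 48 [ 623. -153.  210.] [ 731. -130.  223.] [ 694. -142.  215.]
scene 225 16 [ 621. -149.  226.] [ 638. -138.  238.] [ 627. -142.  233.]
```

```bash
python3 - <<'E'
from h import *
np.set_printoptions(precision=1,suppress=True,linewidth=200)
for n in('top','scene'):
    z=np.load(n+'0.npz');W=world(z['d'],ctrl.camera_params(n));im=z['im']
    w=W.reshape(-1,3)
    box=(w[:,0]>600)&(w[:,0]<720)&(w[:,1]<-100)&(w[:,1]>-190)
    for nm,m in(('leftleg',(w[:,2]>120)&(w[:,2]<180)&(w[:,1]>-132)&(w[:,0]<665)),('rightleg',(w[:,2]>120)&(w[:,2]<180)&(w[:,1]<-155)),('pin',(w[:,2]>222)&(w[:,0]<660)),('bar',(w[:,2]>204)&(w[:,2]<216)&(w[:,0]<683)),('pivot',(w[:,2]>200)&(w[:,0]>683)),('cross',(w[:,2]>186)&(w[:,2]<200)&(w[:,0]<660)),('disc',(w[:,2]>70)&(w[:,2]<106)&(w[:,0]<680))):
        m=m&box; p=w[m]
        if len(p): print(n,nm,len(p),np.median(p,0),p.min(0),p.max(0))
        if nm in('bar','cross') and len(p)>5: print(cv2.fitLine(p[:,:2].astype(np.float32),cv2.DIST_HUBER,0,.01,.01).ravel())
    m=(w[:,2]>350)&(w[:,0]>560)&(w[:,0]<900)&(w[:,1]>-250)&(w[:,1]<120)
    p=w[m]
    if len(p): print('lamp',n,len(p),np.percentile(p,[0,1,50,99,100],0))
    # base plate
    m=(w[:,2]>3)&(w[:,2]<12)&(w[:,0]>590)&(w[:,0]<730)&(w[:,1]<-80)&(w[:,1]>-210)&(im.reshape(-1,3).max(1)<95)
    if n=='top':
        q=w[m][:,:2].astype(np.float32); print(cv2.minAreaRect(q))
        m=(w[:,2]>60)&(w[:,2]<260)&(w[:,0]>400)&(w[:,0]<720)&(w[:,1]<-180)&(w[:,1]>-320);p=w[m];print('pink',p.min(0),p.max(0))
E
```

```text
top leftleg 19 [ 639.4 -122.9  160.6] [ 638.3 -128.6  125.1] [ 647.6 -120.9  176.3]
top rightleg 17 [ 638.9 -163.9  148. ] [ 638.2 -170.3  120. ] [ 647.2 -163.   168.9]
top pin 349 [ 649.7 -115.3  564.9] [ 623.2 -150.2  231.5] [ 660.  -100.   600.8]
top bar 76 [ 658.6 -145.6  210.5] [ 621.4 -150.8  204.4] [ 682.6 -142.1  215.6]
[   1.    -0.   657.6 -145.7]
top pivot 782 [ 699.7 -131.5  604.8] [ 683.  -166.8  200.3] [ 720.  -100.   648.5]
top cross 85 [ 643.3 -141.9  192.8] [ 621.6 -170.8  186.6] [ 657.4 -121.6  200. ]
[   0.    -1.   643.  -145.4]
top disc 229 [ 633.1 -140.2   99.6] [ 614.8 -174.8   74. ] [ 672.1 -116.2  105.9]
lamp top 7103 [[ 630.9 -166.8  533.2]
 [ 634.5 -157.6  539.6]
 [ 697.9  -75.3  603.3]
 [ 780.7    1.7  793.8]
 [ 803.2    7.5  828.3]]
((662.5865478515625, -139.6452178955078), (125.1688003540039, 118.60272216796875), 0.4623558521270752)
pink [ 523.2 -244.9   60.4] [ 570.9 -218.6  130.4]
scene leftleg 68 [ 642.2 -121.8  149.8] [ 636.3 -129.2  120.5] [ 650.9 -116.3  178.1]
scene rightleg 56 [ 640.5 -163.2  147.2] [ 635.3 -170.2  120.2] [ 650.7 -157.1  178. ]
scene pin 172 [ 647.9 -114.1  555.9] [ 621.3 -149.   222.6] [ 659.9 -100.1  593.8]
scene bar 46 [ 644.4 -142.6  207. ] [ 620.5 -150.4  204.3] [ 682.1 -138.   215.5]
[   1.    -0.   644.7 -142.7]
scene pivot 60 [ 691.6 -137.3  213.5] [ 683.1 -153.1  202.3] [ 719.7 -102.8  610.4]
scene cross 69 [ 640.8 -139.8  190.9] [ 619.6 -169.2  186.3] [ 659.5 -117.4  199.5]
[   1.     0.1  635.9 -139.8]
scene disc 266 [ 632.7 -134.6   95. ] [ 612.9 -169.2   70.2] [ 673.4 -111.9  106. ]
lamp scene 2263 [[ 630.8 -146.   532.5]
 [ 633.2 -133.3  534.3]
 [ 666.3  -39.7  571.8]
 [ 750.1    7.6  613.3]
 [ 766.6   12.3  615.4]]
```

```bash
python3 - <<'E'
from h import *
np.set_printoptions(precision=0,suppress=True,linewidth=200)
for n in('scene','top'):
    z=np.load(n+'0.npz');W=world(z['d'],ctrl.camera_params(n));w=W.reshape(-1,3)
    o=ctrl.observe()['ee_pos'];u=o[:2]/np.hypot(*o[:2]);v=np.array([-u[1],u[0]])
    r=w[:,:2]@u;s=w[:,:2]@v
    for a in range(-100,900,50):
        m=(r>a)&(r<a+50)&(abs(s)<140)&(w[:,2]>250)
        if m.sum(): print(n,a,m.sum(),'z',w[m,2].min(),w[m,2].max(),'s',s[m].min(),s[m].max())
E
```

```text
scene -50 8306 z 250.03969364240982 645.592234145992 s -39.09122757342894 139.95963492338026
scene 0 5295 z 250.18030545884437 668.7829735386604 s -39.644883109113024 139.9998591038143
scene 50 288 z 391.744330021351 669.0327539190116 s 7.299587616301963 139.22682885520024
scene 100 2 z 648.0229447936046 648.749045613507 s 21.992495342547745 22.73749045438103
scene 150 17 z 634.6876586164732 641.3295710100059 s 28.31572343085265 43.46670368253883
scene 200 1 z 637.7468532819416 637.7468532819416 s 34.93347829613751 34.93347829613751
top 100 2 z 600.957067267107 611.2773884935007 s 135.8042507826124 139.56595332911533
top 250 130 z 535.2444348050244 576.0099027211348 s 78.03025007157699 83.61179714118148
top 300 413 z 528.4786676862677 587.4877477293319 s 66.63741042357324 81.86436783222028
top 350 654 z 519.7590905416507 593.2242366902741 s 52.08360470269791 79.5293166724613
top 400 857 z 507.6962748277193 591.1356203386673 s 36.21682215125107 75.93954294831255
top 450 812 z 507.72190330775845 588.4644604049049 s 26.348808154615703 70.76254660181337
top 500 283 z 471.75486155558633 552.9920391075756 s 55.09528682996285 74.11596018146842
top 550 98 z 301.10853628254563 472.80771736119993 s 13.133945371966183 71.65301844832895
top 600 66 z 306.19643592417583 347.9687555032176 s 26.13192939966679 36.24946168445345
```

Request:
{"op": "carry_out", "data": {
  "steps": [
    {"tx":0.04,"ty":-0.034,"tz":0,"twist":0.03},
    {"tx":0.08,"ty":-0.068,"tz":0,"twist":0.06},
    {"tx":0.12,"ty":-0.102,"tz":0,"twist":0.09},
    {"tx":0.16,"ty":-0.136,"tz":0,"twist":0.12},
    {"tx":0.2,"ty":-0.17,"tz":0,"twist":0.15},
    {"tx":0.24,"ty":-0.204,"tz":0,"twist":0.18},
    {"tx":0.28,"ty":-0.238,"tz":0,"twist":0.21},
    {"tx":0.32,"ty":-0.272,"tz":0,"twist":0.24},
    {"tx":0.36,"ty":-0.306,"tz":0,"twist":0.27},
    {"tx":0.398,"ty":-0.34,"tz":0,"twist":0.305},
    {"tx":0.398,"ty":-0.34,"tz":0,"twist":0.305},
    {"tx":0.398,"ty":-0.34,"tz":0,"twist":0.305}
  ]
}}

```text
t: 1.3
ee_pos: [481.5, -197.2, 404.4]
orientation: [[1.0, 0.004, -0.0], [0.004, -1.0, 0.001], [-0.0, -0.001, -1.0]]
contact_force: [-0.9, -0.2, -0.6]
width: 93.0
grasp_force: 0.0
```

```bash
python3 - <<'E'
from h import *
np.set_printoptions(precision=1,suppress=True,linewidth=200)
o=ctrl.observe();print(o['t'],o['ee_pos'],o['q'],o['contact_force']);print(o['orientation'])
for n in('scene','top'):
    im,d,p=grab(n);save(im,n+'1.png');np.savez(n+'1.npz',im=im,d=d)
a=cv2.imread('pics/scene1.png');b=cv2.imread('pics/top1.png');c=np.hstack([a,b]);cv2.imwrite('pics/both1.png',cv2.resize(c,(800,300)))
z=np.load('top0.npz');W=world(z['d'],ctrl.camera_params('top')).reshape(-1,3)
m=(W[:,2]>525)&(W[:,2]<830)&(W[:,0]>600)&(W[:,0]<820)&(W[:,1]>-200)&(W[:,1]<60);p=W[m]
for lo in range(530,660,15):
    k=p[(p[:,2]>=lo)&(p[:,2]<lo+15)]
    if len(k)>5: print('lamp',lo,len(k),k.min(0),k.max(0))
E
```

```text
1.3 [ 481.5 -197.2  404.4] [-25.1 -12.9 101.4   0.   91.5  64.7] [-0.9 -0.2 -0.6]
[[ 1.  0. -0.]
 [ 0. -1.  0.]
 [-0. -0. -1.]]
lamp 530 192 [ 630.9 -166.8  533.2] [743.1   7.5 545. ]
lamp 545 489 [ 631.1 -164.3  545. ] [803.2   5.5 560. ]
lamp 560 805 [ 635.2 -162.9  560. ] [801.7   3.4 575. ]
lamp 575 757 [ 642.2 -154.6  575. ] [790.   -3.8 589.9]
lamp 590 1584 [ 647.5 -148.7  590. ] [786.  -10.7 605. ]
lamp 605 1792 [ 661.1 -137.4  605. ] [776.3 -22.8 620. ]
lamp 620 551 [ 681.1 -116.2  620. ] [752.9 -41.1 635. ]
lamp 635 260 [ 692.5 -105.7  635. ] [740.1 -55.2 649.9]
lamp 650 405 [698.5 -98.9 650. ] [737.7 -59.5 664.7]
```

View pics/both1.png

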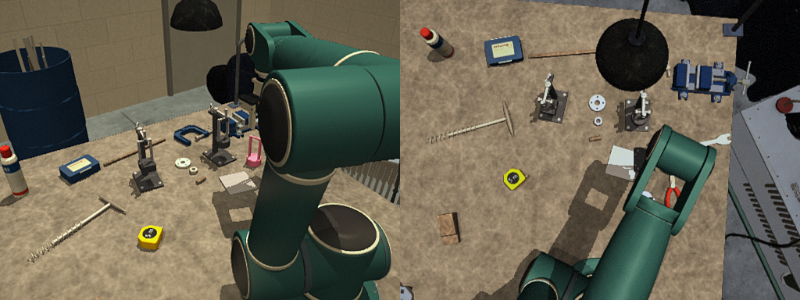

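The arm's wrist is at (670,165) in the right-hand half, clear of the lamp shade at (630,55), but the shade overhangs the hook's post. I need the wrist's extents to keep clear of it.

```bash
python3 - <<'E'
from h import *
np.set_printoptions(precision=0,suppress=True,linewidth=200)
o=ctrl.observe()['ee_pos'];u=o[:2]/np.hypot(*o[:2]);v=np.array([-u[1],u[0]])
for n in('top','scene'):
    z=np.load(n+'1.npz');W=world(z['d'],ctrl.camera_params(n)).reshape(-1,3)
    r=(W[:,:2]-o[:2])@u;s=(W[:,:2]-o[:2])@v
    for a in range(-200,120,20):
        m=(r>a)&(r<a+20)&(abs(s)<110)&(W[:,2]>400)
        if m.sum(): print(n,a,m.sum(),'z',W[m,2].min(),W[m,2].max(),'s',s[m].min(),s[m].max(), 's of z>533:',s[m&(W[:,2]>533)].min() if (m&(W[:,2]>533)).any() else None,s[m&(W[:,2]>533)].max() if (m&(W[:,2]>533)).any() else None)
E
```

```text
top -200 782 z 521.7195047380574 587.5758657164391 s -47.77357115872593 70.8185843749262 s of z>533: -47.77357115872593 70.8185843749262
top -180 866 z 485.4195065493084 581.900258201452 s -58.98579311583242 76.75211225482643 s of z>533: -58.98579311583242 76.54401979293253
top -160 919 z 479.05883322635657 576.0063436599758 s -60.17112160645445 76.32577296747327 s of z>533: -60.17112160645445 76.082005849066
top -140 872 z 471.26278823024063 572.940039503743 s -60.02217695339358 75.34222315480226 s of z>533: -60.02217695339358 75.07810537594959
top -120 424 z 473.4044117709203 571.6972439769946 s -61.18838479199598 74.23518566837271 s of z>533: -61.18838479199598 74.23518566837271
top -100 432 z 466.5113870319585 572.6619861472716 s -62.82832632983657 73.40587857819752 s of z>533: -62.82832632983657 73.40587857819752
top -80 428 z 469.15675264368144 575.1316690050994 s -63.5360732425273 72.43315698123912 s of z>533: -63.5360732425273 72.12512521546651
top -60 777 z 421.3129662873922 576.3577493328519 s -64.21980253606917 72.00419589032923 s of z>533: -64.21980253606917 71.2779328199
[... 1804 characters left out ...]
8475211393
scene -40 648 z 400.44400570516734 571.2548170426072 s -61.49855734137233 83.85850229294792 s of z>533: -61.49855734137233 80.62906130673015
scene -20 408 z 400.2322328700304 572.2517452255804 s -62.38715954603676 84.43891251209745 s of z>533: -62.38715954603676 83.3704204654407
scene 0 156 z 400.01979449138406 572.0780005570198 s -45.71895793229404 83.20391664015997 s of z>533: -45.71895793229404 83.09794013516047
scene 20 33 z 473.29803676529684 565.9021763474398 s -46.58666468897299 81.4386839656522 s of z>533: -46.58666468897299 79.73132854022211
scene 40 3 z 537.7994907528662 551.0147419265904 s 68.94763466871608 69.0223537858629 s of z>533: 68.94763466871608 69.0223537858629
```

```bash
python3 - <<'E'
from h import *
np.set_printoptions(precision=0,suppress=True,linewidth=220)
o=ctrl.observe()['ee_pos'];u=o[:2]/np.hypot(*o[:2]);v=np.array([-u[1],u[0]])
W=world(np.load('top1.npz')['d'],ctrl.camera_params('top')).reshape(-1,3)
r=(W[:,:2]-o[:2])@u;s=(W[:,:2]-o[:2])@v
for c,(a,b) in {'left':(40,85),'mid':(-30,30),'right':(-85,-40)}.items():
    print(c,[(q,round(W[m,2].max()-o[2])) for q in range(-40,70,8) if (m:=(r>q)&(r<q+8)&(s>a)&(s<b)&(W[:,2]>450)).any()])
for n in('top','scene'):
    W=world(np.load(n+'0.npz')['d'],ctrl.camera_params(n)).reshape(-1,3)
    m=(W[:,2]>525)&(W[:,2]<640)&(W[:,0]>600)&(W[:,0]<820)&(W[:,1]>-200)&(W[:,1]<60);p=W[m]
    d=p[:,:2]-[717,-80];R=np.hypot(*d.T);A=np.degrees(np.arctan2(d[:,1],d[:,0]))%360
    for a in range(0,360,20):
        k=(A>=a)&(A<a+20)
        if k.sum()>3:
            i=np.argsort(p[k,2])[:6]; j=np.argsort(-R[k])[:6]
            print(n,a,k.sum(),'lowest z',p[k,2][i],'R',R[k][i],'| max R',R[k][j],'z',p[k,2][j])
E
```

```text
left [(-40, 171), (-32, 171), (-24, 172), (-16, 171), (-8, 173), (0, 173), (8, 172), (16, 170), (24, 166), (32, 162), (40, 153), (48, 144)]
mid [(-40, 157), (-32, 162), (-24, 167), (-16, 167), (-8, 169), (0, 169), (8, 167), (16, 164), (24, 161), (32, 155), (40, 145)]
right [(-40, 171), (-32, 171), (-24, 172), (-16, 173), (-8, 173), (0, 173), (8, 170), (16, 169), (24, 163), (32, 157), (40, 147), (48, 128)]
top 0 159 lowest z [555. 557. 558. 560. 564. 566.] R [87. 87. 86. 85. 83. 82.] | max R [87. 87. 86. 85. 83. 82.] z [555. 557. 558. 560. 564. 566.]
top 20 197 lowest z [558. 558. 559. 559. 561. 562.] R [86. 86. 85. 85. 84. 84.] | max R [86. 86. 85. 85. 84. 84.] z [558. 558. 559. 559. 561. 562.]
top 40 253 lowest z [556. 556. 557. 558. 558. 558.] R [86. 86. 85. 86. 85. 85.] | max R [86. 86. 86. 85. 85. 85.] z [556. 556. 558. 557. 559. 558.]
top 60 321 lowest z [536. 541. 543. 543. 547. 551.] R [89. 88. 87. 87. 87. 86.] | max R [89. 88. 87. 87. 87. 86.] z [536. 541. 543. 543. 547. 551.]
top 80 407 lowest z [533. 538. 538. 538. 538. 538.] R [88. 87. 87. 87. 88. 87.] | max R [88. 88. 88.
[... 2788 characters left out ...]
] R [82. 82. 85. 85. 84. 83.] | max R [88. 88. 88. 88. 87. 87.] z [542. 540. 537. 537. 535. 542.]
scene 160 339 lowest z [532. 533. 534. 534. 534. 535.] R [81. 81. 84. 82. 84. 82.] | max R [88. 87. 87. 87. 87. 86.] z [539. 538. 536. 537. 538. 535.]
scene 180 263 lowest z [534. 534. 534. 535. 535. 536.] R [84. 85. 85. 86. 86. 85.] | max R [86. 86. 86. 86. 85. 85.] z [537. 536. 535. 535. 536. 543.]
scene 200 157 lowest z [533. 535. 536. 537. 538. 539.] R [82. 84. 85. 83. 85. 84.] | max R [85. 85. 85. 85. 84. 84.] z [540. 536. 538. 539. 543. 545.]
scene 220 54 lowest z [535. 535. 536. 538. 544. 546.] R [83. 84. 84. 84. 83. 82.] | max R [84. 84. 84. 83. 83. 82.] z [535. 536. 538. 535. 544. 546.]
```

Request:
{"op": "carry_out", "data": {
  "steps": [
    {"tx":0.008,"ty":-0.005,"tz":0.002,"twist":-0.14},
    {"tx":0.016,"ty":-0.01,"tz":0.004,"twist":-0.28},
    {"tx":0.024,"ty":-0.015,"tz":0.006,"twist":-0.42},
    {"tx":0.032,"ty":-0.02,"tz":0.008,"twist":-0.56},
    {"tx":0.04,"ty":-0.025,"tz":0.01,"twist":-0.7},
    {"tx":0.048,"ty":-0.03,"tz":0.012,"twist":-0.84},
    {"tx":0.056,"ty":-0.035,"tz":0.013,"twist":-0.98},
    {"tx":0.065,"ty":-0.041,"tz":0.013,"twist":-1.12},
    {"tx":0.0747,"ty":-0.0467,"tz":0.013,"twist":-1.222},
    {"tx":0.0747,"ty":-0.0467,"tz":0.013,"twist":-1.222},
    {"tx":0.0747,"ty":-0.0467,"tz":0.013,"twist":-1.222}
  ]
}}

```text
t: 2.5
ee_pos: [554.6, -153.9, 391.5]
orientation: [[0.345, 0.939, -0.0], [0.939, -0.345, -0.0], [-0.0, -0.0, -1.0]]
contact_force: [-0.7, -0.2, -0.3]
width: 93.0
grasp_force: 0.0
```

```bash
python3 - <<'E'
from h import *
np.set_printoptions(precision=1,suppress=True,linewidth=200)
o=ctrl.observe();print(o['t'],o['ee_pos'],o['q'],o['contact_force']);print(o['orientation'])
for n in('scene','top'):
    im,d,p=grab(n);save(im,n+'2.png');np.savez(n+'2.npz',im=im,d=d)
    W=world(d,p)
    if n=='scene':
        m=(W[...,2]>198)&(W[...,2]<300)&(W[...,0]>560)&(W[...,0]<700)&(W[...,1]<-100)&(W[...,1]>-200)
        w=W[m]; 
        for lo in range(200,260,6):
            k=w[(w[:,2]>=lo)&(w[:,2]<lo+6)]; k=k[k[:,0]<645]
            if len(k): print(lo,len(k),k.min(0),k.max(0))
r=lambda a:cv2.resize(a,(400,300),interpolation=cv2.INTER_CUBIC)
a=cv2.imread('pics/scene2.png');b=cv2.imread('pics/top2.png')
cv2.imwrite('pics/c2.png',np.hstack([r(a[105:225,210:370]),r(b[25:205,220:460])]))
E
```

```text
2.5 [ 554.6 -153.9  391.5] [-18.   -5.5  96.1  -0.   89.5   2.1] [-0.7 -0.2 -0.3]
[[ 0.3  0.9 -0. ]
 [ 0.9 -0.3 -0. ]
 [-0.  -0.  -1. ]]
200 13 [ 596.  -175.4  200.9] [ 638.4 -140.2  205.4]
206 28 [ 594.6 -175.5  206.1] [ 644.3 -137.3  212. ]
212 17 [ 593.1 -177.3  212.1] [ 629.9 -139.4  217.9]
218 19 [ 595.7 -174.4  218.1] [ 630.1 -140.   223.7]
224 18 [ 596.6 -174.9  224.7] [ 628.7 -140.9  229.8]
230 21 [ 597.6 -171.9  230.4] [ 635.2 -137.9  235.8]
236 11 [ 594.8 -171.6  236.3] [ 629.9 -137.   241.6]
242 10 [ 597.3 -168.8  242.1] [ 610.9 -160.5  247.6]
248 9 [ 597.5 -169.9  249. ] [ 613.1 -159.5  252.8]
254 8 [ 596.9 -165.9  254. ] [ 610.1 -160.6  259.8]
```

View pics/c2.png

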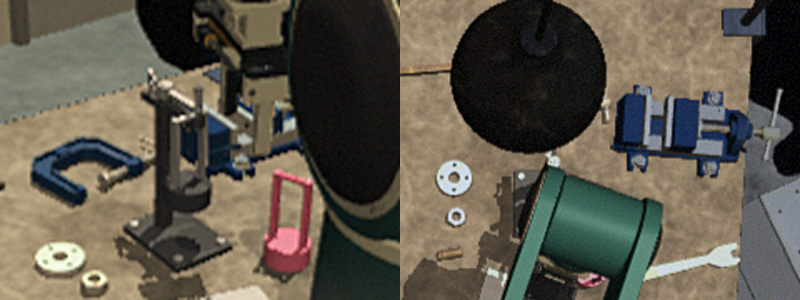

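The left panel shows the open finger at (262,110) standing to the right of the pin at (198,100), with the wrist beside the lamp shade. Now I push.

Request:
{"op": "carry_out", "data": {
  "steps": [
    {"tx":0.006,"ty":0,"tz":0,"twist":0},
    {"tx":0.012,"ty":0,"tz":0,"twist":0},
    {"tx":0.017,"ty":0,"tz":0,"twist":0},
    {"tx":0.021,"ty":0,"tz":0,"twist":0},
    {"tx":0.025,"ty":-0.001,"tz":0,"twist":0},
    {"tx":0.029,"ty":-0.002,"tz":0,"twist":0},
    {"tx":0.033,"ty":-0.0025,"tz":0,"twist":0},
    {"tx":0.033,"ty":-0.0025,"tz":0,"twist":0}
  ]
}}

```text
t: 3.4
ee_pos: [564.0, -120.6, 391.8]
orientation: [[0.341, 0.94, 0.0], [0.94, -0.341, 0.0], [0.0, 0.0, -1.0]]
contact_force: [0.2, -0.3, -0.2]
width: 93.3
grasp_force: 0.0
```

```bash
cat > look.py <<'E'
from h import *
import sys
np.set_printoptions(precision=1,suppress=True,linewidth=200)
im,d,p=grab('scene');W=world(d,p);save(im,'s_%s.png'%sys.argv[1])
m=(W[...,2]>225)&(W[...,2]<243)&(W[...,0]>560)&(W[...,0]<760)&(W[...,1]<-20)&(W[...,1]>-200)
n,l,st,c=cv2.connectedComponentsWithStats(m.astype(np.uint8),connectivity=8)
for i in range(1,n):
    w=W[l==i]
    if len(w)>3: print(len(w),'px',c[i],'med',np.median(w,0),'min',w.min(0),'max',w.max(0),im[l==i].mean(0))
a=cv2.imread('pics/s_%s.png'%sys.argv[1])[105:225,220:380]
cv2.imwrite('pics/s_%s.png'%sys.argv[1],cv2.resize(a,(640,480),interpolation=cv2.INTER_CUBIC))
print(ctrl.observe()['contact_force'],ctrl.observe()['t'])
E
python3 look.py a
```

```text
29 px [289. 143.] med [ 610.4 -130.9  232.5] min [ 604.4 -140.2  225.1] max [ 622.3 -124.5  242.3] [46.8 42.3 33.6]
[ 0.3 -0.6 -0.7] 3.45
```

View pics/s_a.png

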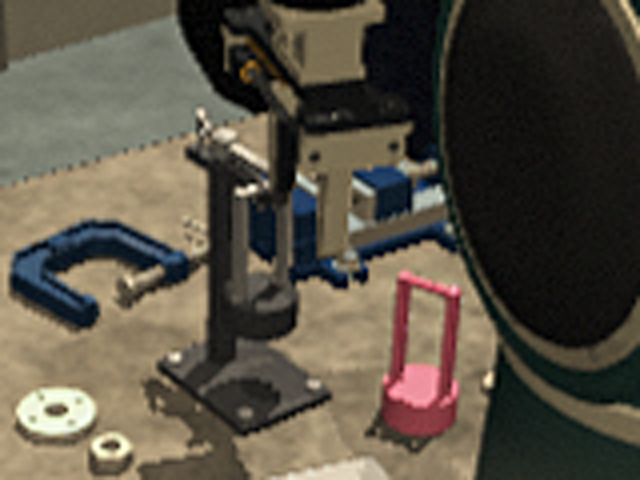

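The dark finger at (285,150) seems to have passed in front of the pin: there's no force, and the keeper bar still looks shut. I'll measure the real wrist-to-lamp gap before reaching further.

```bash
cat > gap.py <<'E'
from h import *
from scipy.spatial import cKDTree
np.set_printoptions(precision=1,suppress=True)
im,d,p=grab('top');W=world(d,p).reshape(-1,3);C=im.reshape(-1,3).astype(int)
L0=world(np.load('top0.npz')['d'],p).reshape(-1,3)
lm=(L0[:,2]>533)&(L0[:,2]<640)&(L0[:,0]>600)&(L0[:,0]<820)&(L0[:,1]>-200)&(L0[:,1]<60)
L=L0[lm]
wm=(W[:,2]>500)&(W[:,2]<640)&(np.hypot(W[:,0]-717,W[:,1]+80)>89)&(W[:,0]<720)&(W[:,0]>420)
P=W[wm]; dd,i=cKDTree(L).query(P); k=np.argsort(dd)[:6]
for j in k: print('3d gap',dd[j],'wrist',P[j],'lamp',L[i[j]])
o=ctrl.observe()['ee_pos'];print(o)
print('max wrist z',np.percentile(P[:,2],99))
h=P[P[:,2]>530]; g=np.hypot(h[:,0]-717,h[:,1]+80)-86; k=np.argsort(g)[:4]; print('plan gap',g[k],h[k])
save(im[25:205,220:460],'gap.png')
E
python3 gap.py
```

```text
3d gap 9.197255346508966 wrist [621.9 -76.1 536.9] lamp [630.9 -75.9 538.8]
3d gap 9.34878606316526 wrist [623.8 -68.7 536.1] lamp [633.2 -68.6 536.6]
3d gap 9.4012436741275 wrist [624.3 -67.  534. ] lamp [633.2 -68.6 536.6]
3d gap 9.510963148873099 wrist [622.3 -74.4 535.1] lamp [630.9 -75.9 538.8]
3d gap 9.654051815297981 wrist [624.8 -72.8 532. ] lamp [630.9 -75.9 538.8]
3d gap 9.66483253380849 wrist [624.6 -70.8 532.7] lamp [633.2 -68.6 536.6]
[ 564.  -120.9  391.8]
max wrist z 563.609545985363
plan gap [6.5 6.8 7.6 7.7] [[624.8 -72.8 532. ]
 [624.6 -70.8 532.7]
 [624.3 -67.  534. ]
 [623.3 -80.4 530.7]]
```

```bash
cat > opt.py <<'E'
import numpy as np
def gap(P):
    a=np.arctan2(P[1],P[0]);u=np.array([np.cos(a),np.sin(a)]);v=np.array([-u[1],u[0]])
    d=np.array([717,-80])-P;r,s=d@u,d@v
    return np.hypot(max(r-48,0),max(abs(s)-80,0))-86
piv=np.array([694,-145.])
for th in (0,.15,.3,.45):
    pin=piv+66*np.array([-np.cos(th),np.sin(th)]);t=np.array([np.sin(th),np.cos(th)]);res=[]
    for f in np.radians(np.arange(-60,121,10)):
        e=np.array([np.cos(f),np.sin(f)]);n=np.array([-e[1],e[0]])
        for a in np.radians(np.arange(0,91,3)):          # corner contact, normal between e and n
            m=np.cos(a)*e+np.sin(a)*n
            if m@t<.75: continue
            P=pin-5.5*m-60*e-7.5*n
            res.append((gap(P),np.degrees(f),np.degrees(a),*P))
    res.sort(reverse=True);print(th)
    seen=set()
    for r in res:
        if r[1] not in seen and len(seen)<9: seen.add(r[1]);print(np.round(r,1))
E
python3 opt.py
```

```text
0
[   0.9  -20.    69.   565.4 -135.7]
[   0.8  -30.    81.   568.8 -125.8]
[ 4.000e-01 -1.000e+01  6.000e+01  5.641e+02 -1.462e+02]
[-3.000e-01  0.000e+00  5.100e+01  5.645e+02 -1.568e+02]
[  -0.8  -40.    90.   573.7 -116.4]
[  -0.9   10.    39.   566.6 -167. ]
[  -1.8   20.    30.   570.6 -176.8]
[  -2.8   30.    21.   576.3 -185.8]
[  -3.9   40.     9.   583.2 -193.5]
0.15
[   4.1  -30.    72.   568.9 -115.3]
[   4.1  -20.    60.   565.6 -125.2]
[   2.1  -40.    81.   573.8 -105.9]
[   2.1  -10.    51.   564.2 -135.7]
[-2.000e-01  0.000e+00  4.200e+01  5.647e+02 -1.463e+02]
[ -2.  -50.   90.  580.2 -97.5]
[  -2.4   10.    30.   566.7 -156.5]
[  -4.9   20.    21.   570.8 -166.3]
[  -7.5   30.    12.   576.4 -175.3]
0.3
[   5.6  -20.    54.   567.4 -115.1]
[   5.4  -30.    63.   570.6 -105. ]
[   3.7  -10.    42.   565.9 -125.4]
[  3.  -40.   72.  575.5 -95.6]
[  -0.     0.    33.   566.3 -136. ]
[ -1.7 -50.   84.  582.1 -87.4]
[  -4.    10.    24.   568.6 -146.4]
[  -8.    20.    12.   572.5 -156. ]
[ -12.1   30.     3.   578.1 -165. ]
0.45
[   5.4  -20.    45.   570.6 -105.1]
[  4.8 -30.   54.  573.8 -95. ]
[   3.9  -10.    33.   569.1 -115.4]
[  2.  -40.   63.  578.7 -85.6]
[   0.     0.    24.   569.5 -126. ]
[ -3.1 -50.   75.  585.3 -77.5]
[  -5.4   10.    15.   571.8 -136.4]
[ -9.8 -60.   84.  593.1 -70.3]
[ -10.9   20.     3.   575.7 -146. ]
```

Request:
{"op": "carry_out", "data": {
  "steps": [
    {"tx":-0.012,"ty":0,"tz":0,"twist":0},
    {"tx":-0.024,"ty":0.001,"tz":0,"twist":0},
    {"tx":-0.0325,"ty":0.002,"tz":0,"twist":0},
    {"tx":-0.03,"ty":0.006,"tz":0,"twist":0},
    {"tx":-0.025,"ty":0.0085,"tz":0,"twist":0},
    {"tx":-0.019,"ty":0.008,"tz":0,"twist":0},
    {"tx":-0.0135,"ty":0.0076,"tz":0,"twist":0},
    {"tx":-0.0085,"ty":0.006,"tz":0,"twist":0},
    {"tx":-0.0035,"ty":0.0045,"tz":0,"twist":0},
    {"tx":-0.0035,"ty":0.0045,"tz":0,"twist":0}
  ]
}}

```text
t: 4.5
ee_pos: [567.0, -125.1, 391.7]
orientation: [[0.34, 0.94, 0.0], [0.94, -0.34, 0.0], [0.0, 0.0, -1.0]]
contact_force: [-1.5, -2.8, -1.5]
width: 92.7
grasp_force: 1.5
```

```bash
python3 look.py b; python3 gap.py
```

```text
48 px [287.9 141.8] med [ 617.1 -132.7  232.9] min [ 605.9 -144.   225.1] max [ 636.1 -126.9  242.7] [66.9 60.8 49.8]
[-1.1 -2.  -1.4] 4.55
3d gap 5.531089641841712 wrist [626.1 -79.9 535.4] lamp [631.4 -79.8 536.8]
3d gap 5.531213644669001 wrist [625.4 -76.  538.1] lamp [630.9 -75.9 538.8]
3d gap 5.746779567370916 wrist [626.5 -82.  533.5] lamp [631.6 -81.7 536.3]
3d gap 5.816643574889162 wrist [626.  -78.  535.7] lamp [631.4 -79.8 536.8]
3d gap 6.163579766744535 wrist [626.  -74.3 535.5] lamp [630.9 -75.9 538.8]
3d gap 7.2935005193408 wrist [624.8 -72.1 540.4] lamp [630.9 -75.9 538.8]
[ 567.  -125.7  391.7]
max wrist z 563.9737601732875
plan gap [4.5 4.9 5.1 5.2] [[626.5 -82.  533.5]
 [626.1 -79.9 535.4]
 [626.  -78.  535.7]
 [626.  -74.3 535.5]]
```

Contact now shows about 3 N of spring force, and the lamp gap is about 5 mm. I push on.

Request:
{"op": "carry_out", "data": {
  "steps": [
    {"tx":0.004,"ty":-0.0005,"tz":0,"twist":0},
    {"tx":0.008,"ty":-0.0011,"tz":0,"twist":0},
    {"tx":0.012,"ty":-0.0016,"tz":0,"twist":0},
    {"tx":0.016,"ty":-0.002,"tz":0,"twist":0},
    {"tx":0.0205,"ty":-0.0023,"tz":0,"twist":0},
    {"tx":0.0205,"ty":-0.0023,"tz":0,"twist":0}
  ]
}}

```text
t: 5.2
ee_pos: [572.0, -105.2, 391.9]
orientation: [[0.34, 0.94, 0.0], [0.94, -0.34, 0.0], [0.0, 0.0, -1.0]]
contact_force: [-0.8, -1.6, -0.1]
width: 93.0
grasp_force: 0.9
```

```bash
python3 look.py c; python3 gap.py|sed -n '1p;7,9p'
```

```text
43 px [281.2 142.9] med [ 622.8 -112.6  232.9] min [ 612.5 -123.1  225.8] max [ 645.  -107.   242.7] [63.6 58.2 48.3]
[-1.1 -1.7 -0.9] 5.25
3d gap 5.5510489681591 wrist [627.2 -63.  537.4] lamp [632.5 -62.8 539.2]
[ 571.9 -105.6  391.9]
max wrist z 564.614429907146
plan gap [3.3 3.3 3.5 3.7] [[628.7 -67.2 531.4]
```

View pics/s_c.png

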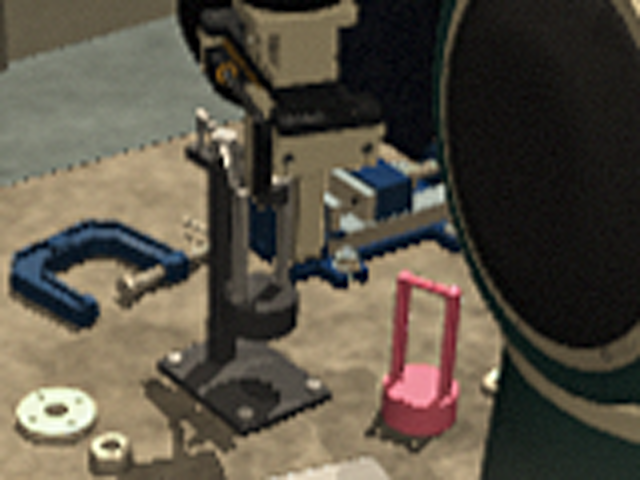

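Request:
{"op": "carry_out", "data": {
  "steps": [
    {"tx":0.0015,"ty":0,"tz":0,"twist":0},
    {"tx":0.0015,"ty":0,"tz":0.003,"twist":0},
    {"tx":0.0015,"ty":0,"tz":0.006,"twist":0},
    {"tx":0.0015,"ty":0,"tz":0.009,"twist":0}
  ]
}}

```text
t: 5.7
ee_pos: [572.3, -104.4, 382.5]
orientation: [[0.341, 0.94, 0.0], [0.94, -0.341, -0.0], [-0.0, 0.0, -1.0]]
contact_force: [-0.4, -2.2, 2.0]
width: 92.9
grasp_force: 1.0
```

Request:
{"op": "carry_out", "data": {
  "steps": [
    {"tx":0,"ty":0,"tz":0.006,"twist":0},
    {"tx":0,"ty":0,"tz":0.012,"twist":0},
    {"tx":0,"ty":0,"tz":0.018,"twist":0},
    {"tx":0,"ty":0,"tz":0.024,"twist":0},
    {"tx":0,"ty":0,"tz":0.028,"twist":0},
    {"tx":0,"ty":0,"tz":0.028,"twist":0}
  ]
}}

```text
t: 6.3
ee_pos: [572.3, -104.4, 353.9]
orientation: [[0.341, 0.94, -0.001], [0.94, -0.341, 0.0], [-0.0, -0.001, -1.0]]
contact_force: [-0.8, -2.0, -2.0]
width: 93.0
grasp_force: 0.9
```

Request:
{"op": "carry_out", "data": {
  "steps": [
    {"tx":0.0035,"ty":0.0009,"tz":0,"twist":0},
    {"tx":0.007,"ty":0.0017,"tz":0,"twist":0},
    {"tx":0.011,"ty":0.0017,"tz":0,"twist":0},
    {"tx":0.0148,"ty":0.0017,"tz":0,"twist":0},
    {"tx":0.0182,"ty":0.0026,"tz":0,"twist":0},
    {"tx":0.0217,"ty":0.0036,"tz":0,"twist":0},
    {"tx":0.025,"ty":0.005,"tz":0,"twist":0},
    {"tx":0.0285,"ty":0.0064,"tz":0,"twist":0},
    {"tx":0.031,"ty":0.0082,"tz":0,"twist":0},
    {"tx":0.034,"ty":0.01,"tz":0,"twist":0},
    {"tx":0.034,"ty":0.01,"tz":0,"twist":0}
  ]
}}

```text
t: 7.4
ee_pos: [593.6, -75.6, 354.6]
orientation: [[0.341, 0.94, -0.0], [0.94, -0.341, 0.0], [0.0, -0.0, -1.0]]
contact_force: [-1.0, -0.4, 0.3]
width: 92.9
grasp_force: 0.0
```

```bash
python3 look.py d
```

```text
15 px [254.4 134.4] med [714.5 -79.5 234.3] min [708.4 -86.8 229.9] max [723.2 -75.9 237.4] [139.1 130.9 115.3]
16 px [271.3 142.7] med [639.4 -89.2 235.2] min [635.3 -93.5 225. ] max [646.4 -83.9 241.8] [109.8  99.1  74.3]
[-0.1  0.3  0.2] 7.45
```

View pics/s_d.png

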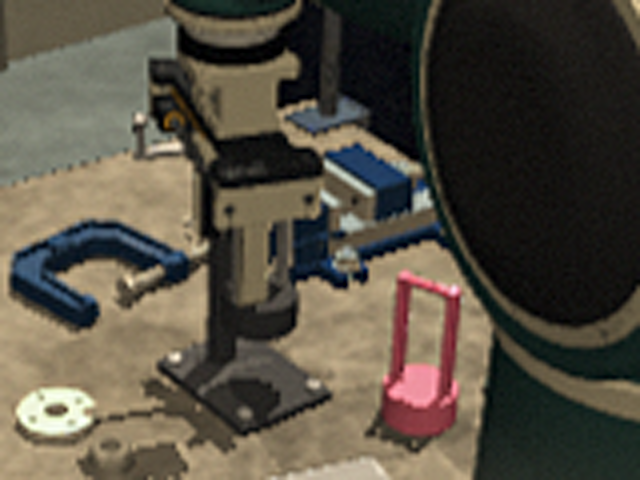

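The keeper has snapped over to its stop. The pin is at left-panel crop (138,118), world (714,-80), as predicted. I back off and turn for the grasp.

Request:
{"op": "carry_out", "data": {
  "steps": [
    {"tx":-0.014,"ty":-0.018,"tz":0,"twist":0},
    {"tx":-0.03,"ty":-0.037,"tz":0,"twist":0},
    {"tx":-0.0463,"ty":-0.0562,"tz":0,"twist":0},
    {"tx":-0.056,"ty":-0.05,"tz":0,"twist":0.14},
    {"tx":-0.066,"ty":-0.043,"tz":0,"twist":0.28},
    {"tx":-0.076,"ty":-0.037,"tz":0,"twist":0.42},
    {"tx":-0.0847,"ty":-0.0316,"tz":0,"twist":0.56},
    {"tx":-0.0847,"ty":-0.0316,"tz":0.004,"twist":0.7},
    {"tx":-0.0847,"ty":-0.0316,"tz":0.008,"twist":0.84},
    {"tx":-0.0847,"ty":-0.0316,"tz":0.012,"twist":0.98},
    {"tx":-0.0847,"ty":-0.0316,"tz":0.016,"twist":1.12},
    {"tx":-0.0847,"ty":-0.0316,"tz":0.0185,"twist":1.223}
  ]
}}

```text
t: 8.65
ee_pos: [534.6, -144.8, 335.9]
orientation: [[1.0, -0.006, -0.0], [-0.006, -1.0, 0.0], [-0.0, -0.0, -1.0]]
contact_force: [0.7, -0.8, -0.1]
width: 92.9
grasp_force: 0.0
```

Request:
{"op": "carry_out", "data": {
  "steps": [
    {"tx":0,"ty":0,"tz":0,"twist":0},
    {"tx":0,"ty":0,"tz":0,"twist":0}
  ]
}}

```text
t: 8.85
ee_pos: [534.7, -144.7, 336.4]
orientation: [[1.0, 0.003, 0.0], [0.003, -1.0, -0.0], [0.0, 0.0, -1.0]]
contact_force: [-0.1, 1.1, -0.9]
width: 93.0
grasp_force: 0.0
```

```bash
cat > legs.py <<'E'
from h import *
np.set_printoptions(precision=1,suppress=True,linewidth=200)
for n in('scene','top'):
    im,d,p=grab(n);w=world(d,p).reshape(-1,3)
    b=(w[:,0]>600)&(w[:,0]<660)&(w[:,1]<-100)&(w[:,1]>-190)&(w[:,2]>105)&(w[:,2]<185)
    for nm,m in(('L',w[:,1]>-138),('R',w[:,1]<-152)):
        k=w[b&m]
        if len(k)>4: print(n,nm,len(k),k.min(0),k.max(0),np.median(k,0))
o=ctrl.observe();print(o['t'],o['ee_pos'],o['contact_force'],o['width']);print(o['orientation'])
E
python3 legs.py
```

```text
scene L 79 [ 635.5 -128.2  105.6] [ 651.5 -116.6  174.7] [ 641.1 -121.2  140.7]
scene R 14 [ 644.5 -165.6  105.3] [ 655.4 -160.5  134.8] [ 648.2 -162.   116.3]
top R 8 [ 638.4 -169.1  144.7] [ 647.8 -162.6  184.1] [ 640.3 -164.   167.9]
8.95 [ 534.7 -144.7  336.5] [ 0.3 -0.3  0.9] 93.17919051474962
[[ 1.  0.  0.]
 [ 0. -1. -0.]
 [ 0.  0. -1.]]
```

Request:
{"op": "carry_out", "data": {
  "steps": [
    {"tx":0.015,"ty":0,"tz":0,"twist":0},
    {"tx":0.03,"ty":0,"tz":0,"twist":0},
    {"tx":0.045,"ty":0,"tz":0,"twist":0},
    {"tx":0.06,"ty":0,"tz":0,"twist":0},
    {"tx":0.075,"ty":0,"tz":0,"twist":0},
    {"tx":0.088,"ty":0,"tz":0,"twist":0},
    {"tx":0.1,"ty":0,"tz":0,"twist":0},
    {"tx":0.109,"ty":0,"tz":0,"twist":0},
    {"tx":0.109,"ty":0,"tz":0,"twist":0}
  ]
}}

```text
t: 9.85
ee_pos: [644.5, -144.7, 336.0]
orientation: [[1.0, 0.0, -0.0], [0.0, -1.0, 0.0], [-0.0, -0.0, -1.0]]
contact_force: [0.2, -0.3, -0.4]
width: 93.1
grasp_force: 0.0
```

Request:
{"op": "carry_out", "data": {
  "jaw": 0,
  "steps": [
    {"tx":0,"ty":0,"tz":0,"twist":0},
    {"tx":0,"ty":0,"tz":0,"twist":0},
    {"tx":0,"ty":0,"tz":0,"twist":0},
    {"tx":0,"ty":0,"tz":0,"twist":0},
    {"tx":0,"ty":0,"tz":0,"twist":0},
    {"tx":0,"ty":0,"tz":0,"twist":0},
    {"tx":0,"ty":0,"tz":0,"twist":0},
    {"tx":0,"ty":0,"tz":0,"twist":0}
  ]
}}

```text
t: 10.65
ee_pos: [643.7, -144.8, 336.3]
orientation: [[1.0, -0.0, -0.0], [-0.0, -1.0, -0.0], [-0.0, 0.0, -1.0]]
contact_force: [-0.6, -1.6, -0.1]
width: 49.8
grasp_force: 30.0
```

Request:
{"op": "carry_out", "data": {
  "jaw": -1,
  "steps": [
    {"tx":0,"ty":0,"tz":0,"twist":0},
    {"tx":0,"ty":0,"tz":0,"twist":0},
    {"tx":0,"ty":0,"tz":0,"twist":0},
    {"tx":0,"ty":0,"tz":0,"twist":0},
    {"tx":0,"ty":0,"tz":0,"twist":0}
  ]
}}

```text
t: 11.15
ee_pos: [643.7, -144.7, 336.3]
orientation: [[1.0, -0.0, -0.0], [-0.0, -1.0, -0.0], [-0.0, 0.0, -1.0]]
contact_force: [-1.4, -1.7, 2.0]
width: 49.8
grasp_force: 30.0
```

Gripped at 49.8 mm with 30 N. I lift 20 mm, keeping the wrist under the shade, then draw along -x.

Request:
{"op": "carry_out", "data": {
  "steps": [
    {"tx":0,"ty":0,"tz":-0.004,"twist":0},
    {"tx":0,"ty":0,"tz":-0.008,"twist":0},
    {"tx":0,"ty":0,"tz":-0.012,"twist":0},
    {"tx":0,"ty":0,"tz":-0.016,"twist":0},
    {"tx":0,"ty":0,"tz":-0.0205,"twist":0},
    {"tx":0,"ty":0,"tz":-0.0205,"twist":0}
  ]
}}

```text
t: 11.75
ee_pos: [643.8, -144.7, 357.6]
orientation: [[1.0, -0.0, 0.001], [-0.0, -1.0, -0.0], [0.001, 0.0, -1.0]]
contact_force: [0.1, 0.3, -5.1]
width: 49.8
grasp_force: 30.0
```

Request:
{"op": "carry_out", "data": {
  "steps": [
    {"tx":-0.006,"ty":0,"tz":0,"twist":0},
    {"tx":-0.014,"ty":0,"tz":0,"twist":0},
    {"tx":-0.022,"ty":0,"tz":0,"twist":0},
    {"tx":-0.03,"ty":0,"tz":0,"twist":0}
  ]
}}

```text
t: 12.15
ee_pos: [612.8, -144.7, 356.7]
orientation: [[1.0, -0.0, -0.0], [-0.0, -1.0, 0.0], [-0.0, -0.0, -1.0]]
contact_force: [0.8, 0.2, -4.5]
width: 49.7
grasp_force: 30.0
```

Request:
{"op": "carry_out", "data": {
  "steps": [
    {"tx":-0.015,"ty":0,"tz":0,"twist":0},
    {"tx":-0.035,"ty":0,"tz":0,"twist":0},
    {"tx":-0.055,"ty":-0.005,"tz":0,"twist":0},
    {"tx":-0.075,"ty":-0.018,"tz":0,"twist":0},
    {"tx":-0.095,"ty":-0.032,"tz":0,"twist":0},
    {"tx":-0.112,"ty":-0.043,"tz":0,"twist":0},
    {"tx":-0.125,"ty":-0.049,"tz":0,"twist":0},
    {"tx":-0.1305,"ty":-0.0507,"tz":0,"twist":0},
    {"tx":-0.1305,"ty":-0.0507,"tz":0,"twist":0},
    {"tx":-0.1305,"ty":-0.0507,"tz":0,"twist":0}
  ]
}}

```text
t: 13.15
ee_pos: [483.4, -94.2, 356.9]
orientation: [[1.0, -0.0, 0.001], [-0.0, -1.0, -0.0], [0.001, 0.0, -1.0]]
contact_force: [0.2, 0.3, -4.6]
width: 49.9
grasp_force: 30.0
```

```bash
python3 - <<'E'
from h import *
np.set_printoptions(precision=1,suppress=True)
for n,px in(('top',(208,286)),('scene',(234,304))):
    z=np.load(n+'0.npz');p=ctrl.camera_params(n);im=z['im']
    h=cv2.cvtColor(im,cv2.COLOR_RGB2HSV); m=((h[...,1]<60)&(h[...,2]>130)).astype(np.uint8)
    l=cv2.connectedComponents(m)[1]; mm=(l==l[px]).astype(np.uint8)
    cn=max(cv2.findContours(mm,0,cv2.CHAIN_APPROX_NONE)[0],key=cv2.contourArea)
    R=np.array(p['orientation']);q=cn[:,0].astype(float)
    r=np.c_[(q[:,0]-p['cx'])/p['fx'],(q[:,1]-p['cy'])/p['fy'],np.ones(len(q))]@R.T
    X=p['xyz']+r*((8-p['xyz'][2])/r[:,2])[:,None]
    print(n,l[px],len(q),cv2.minAreaRect(X[:,:2].astype(np.float32)))
im,d,p=grab('scene');w=world(d,p).reshape(-1,3)
k=w[(w[:,2]>60)&(w[:,2]<140)&(w[:,0]>430)&(w[:,0]<540)&(w[:,1]<-40)&(w[:,1]>-150)]
print(len(k),k.min(0),k.max(0)); o=ctrl.observe();print(o['t'],o['ee_pos'],o['contact_force'])
save(cv2.resize(im[150:300,200:400],(640,480)),'p1.png')
E
```

```text
top 145 141 ((484.50714111328125, -93.72377014160156), (110.81655883789062, 110.65443420410156), 74.52426147460938)
scene 205 108 ((479.29962158203125, -89.42184448242188), (109.56509399414062, 111.43094635009766), 74.77591705322266)
383 [ 452.8 -119.2   86.3] [512.3 -60.1 140. ]
13.2 [483.6 -94.2 356.8] [ 0.3 -0.4 -5.3]
```

View pics/p1.png

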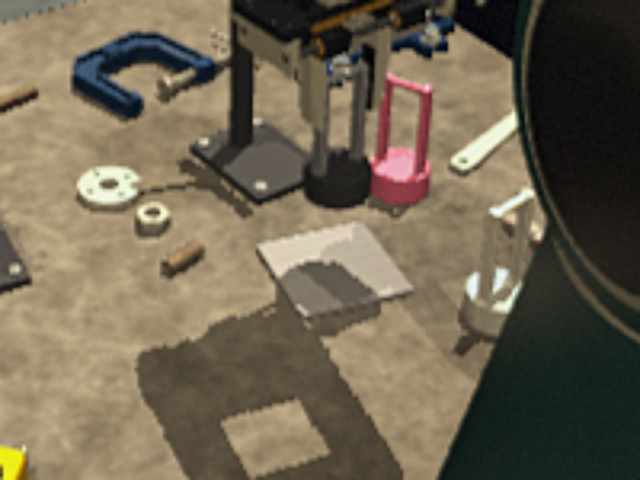

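The weight hangs upright above the plate: disc at (338,180) and plate at (335,268) in the crop, with pink and white look-alikes at (402,175) and (490,300). I lower it, feeling for contact at the end.

Request:
{"op": "carry_out", "data": {
  "steps": [
    {"tx":-0.001,"ty":0,"tz":0.008,"twist":0},
    {"tx":-0.001,"ty":0,"tz":0.02,"twist":0},
    {"tx":-0.001,"ty":0,"tz":0.032,"twist":0},
    {"tx":-0.001,"ty":0,"tz":0.044,"twist":0},
    {"tx":-0.001,"ty":0,"tz":0.056,"twist":0},
    {"tx":-0.001,"ty":0,"tz":0.065,"twist":0},
    {"tx":-0.001,"ty":0,"tz":0.072,"twist":0},
    {"tx":-0.001,"ty":0,"tz":0.076,"twist":0},
    {"tx":-0.001,"ty":0,"tz":0.078,"twist":0},
    {"tx":-0.001,"ty":0,"tz":0.078,"twist":0}
  ]
}}

```text
t: 14.2
ee_pos: [482.3, -93.9, 278.8]
orientation: [[1.0, -0.0, 0.0], [-0.0, -1.0, -0.0], [0.0, 0.0, -1.0]]
contact_force: [-0.6, -0.1, -5.7]
width: 49.5
grasp_force: 30.0
```

Request:
{"op": "carry_out", "data": {
  "steps": [
    {"tx":0,"ty":0,"tz":0.001,"twist":0},
    {"tx":0,"ty":0,"tz":0.002,"twist":0},
    {"tx":0,"ty":0,"tz":0.002,"twist":0}
  ]
}}

```text
t: 14.5
ee_pos: [482.2, -94.0, 276.8]
orientation: [[1.0, -0.0, 0.0], [-0.0, -1.0, -0.0], [0.0, 0.0, -1.0]]
contact_force: [-0.6, -0.5, -5.4]
width: 49.3
grasp_force: 30.0
```

Request:
{"op": "carry_out", "data": {
  "steps": [
    {"tx":0,"ty":0,"tz":0.001,"twist":0},
    {"tx":0,"ty":0,"tz":0.0015,"twist":0},
    {"tx":0,"ty":0,"tz":0.0015,"twist":0}
  ]
}}

```text
t: 14.8
ee_pos: [482.2, -93.9, 275.2]
orientation: [[1.0, -0.0, -0.0], [-0.0, -1.0, 0.0], [-0.0, -0.0, -1.0]]
contact_force: [-0.4, 0.0, -5.2]
width: 50.3
grasp_force: 30.0
```

Request:
{"op": "carry_out", "data": {
  "steps": [
    {"tx":0,"ty":0,"tz":0.0007,"twist":0},
    {"tx":0,"ty":0,"tz":0.0014,"twist":0},
    {"tx":0,"ty":0,"tz":0.0014,"twist":0}
  ]
}}

```text
t: 15.1
ee_pos: [482.3, -94.0, 274.4]
orientation: [[1.0, -0.0, 0.0], [-0.0, -1.0, -0.0], [0.0, 0.0, -1.0]]
contact_force: [-3.6, 1.9, 3.1]
width: 50.0
grasp_force: 30.0
```

```bash
python3 - <<'E'
from h import *
np.set_printoptions(precision=1,suppress=True)
im,d,p=grab('scene');w=world(d,p).reshape(-1,3);c=im.reshape(-1,3)
k=(w[:,0]>445)&(w[:,0]<520)&(w[:,1]<-50)&(w[:,1]>-130)&(w[:,2]<60)&(w[:,2]>-5)&(c.max(1)<60)
q=w[k];print(len(q),np.percentile(q,[1,50,99],0)); print(ctrl.observe()['contact_force'])
E
```

```text
257 [[ 453.1 -112.7    6.8]
 [ 467.1  -81.9   32.4]
 [ 495.3  -60.9   41. ]]
[-3.3  1.   4.8]
```

It's seated: the force has changed from -5 to +4 N. I release.

Request:
{"op": "carry_out", "data": {
  "jaw": 0.6,
  "steps": [
    {"tx":0,"ty":0,"tz":0,"twist":0},
    {"tx":0,"ty":0,"tz":0,"twist":0},
    {"tx":0,"ty":0,"tz":0,"twist":0},
    {"tx":0,"ty":0,"tz":0,"twist":0},
    {"tx":0,"ty":0,"tz":0,"twist":0}
  ]
}}

```text
t: 15.65
ee_pos: [482.3, -94.0, 273.8]
orientation: [[1.0, -0.0, 0.0], [-0.0, -1.0, 0.0], [0.0, -0.0, -1.0]]
contact_force: [0.3, -0.6, 0.2]
width: 74.2
grasp_force: 0.0
```

Request:
{"op": "carry_out", "data": {
  "steps": [
    {"tx":0,"ty":0,"tz":-0.008,"twist":0},
    {"tx":0,"ty":0,"tz":-0.024,"twist":0},
    {"tx":0,"ty":0,"tz":-0.044,"twist":0},
    {"tx":0,"ty":0,"tz":-0.069,"twist":0},
    {"tx":0,"ty":0,"tz":-0.094,"twist":0},
    {"tx":0,"ty":0.025,"tz":-0.115,"twist":0},
    {"tx":0,"ty":0.06,"tz":-0.12,"twist":0},
    {"tx":0,"ty":0.1,"tz":-0.12,"twist":0},
    {"tx":0,"ty":0.14,"tz":-0.12,"twist":0},
    {"tx":0,"ty":0.18,"tz":-0.12,"twist":0},
    {"tx":0,"ty":0.21,"tz":-0.12,"twist":0},
    {"tx":0,"ty":0.21,"tz":-0.12,"twist":0}
  ]
}}

```text
t: 16.85
ee_pos: [481.8, -306.8, 394.9]
orientation: [[1.0, -0.003, 0.0], [-0.003, -1.0, -0.001], [0.0, 0.001, -1.0]]
contact_force: [0.8, -0.1, 0.1]
width: 75.0
grasp_force: 0.0
```

```bash
python3 - <<'E'
from h import *
np.set_printoptions(precision=1,suppress=True)
im,d,p=grab('scene');a=im;W=world(d,p);w=W.reshape(-1,3)
imt,dt,pt=grab('top');wt=world(dt,pt).reshape(-1,3)
for n,v in(('scene',w),('top',wt)):
    k=(v[:,0]>430)&(v[:,0]<535)&(v[:,1]<-40)&(v[:,1]>-145)
    for lo,hi in((24,40),(60,110),(118,140)):
        q=v[k&(v[:,2]>lo)&(v[:,2]<hi)]
        if len(q): print(n,lo,len(q),q.min(0),q.max(0))
save(np.hstack([cv2.resize(a[120:300,180:420],(400,300)),cv2.resize(imt[75:255,160:400],(400,300))]),'end.png')
print(ctrl.observe()['t'],ctrl.observe()['ee_pos'],ctrl.observe()['contact_force'])
E
```

```text
scene 24 221 [ 452.9 -118.7   24.2] [513.3 -60.9  39.9]
scene 60 133 [ 475.8 -118.2   60.1] [490.7 -63.9 109.9]
scene 118 69 [ 476.1 -117.5  118.1] [490.8 -62.9 132.9]
top 24 215 [ 454.8 -121.    24.3] [512.4 -63.8  40. ]
top 60 9 [ 477.  -115.9   60. ] [482.1 -68.2 107.3]
top 118 66 [ 477.2 -118.6  119. ] [487.9 -68.3 137.7]
16.95 [ 482.  -304.2  394.8] [-0.4  0.3 -0. ]
```

View pics/end.png

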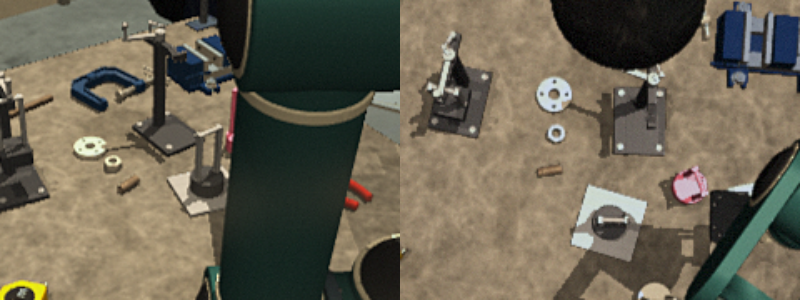

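The weight stands upright in the middle of the plate, at right panel (610,222). The keeper is open, the square weight still hangs at (452,95), and the gripper is clear. I hand the job in.

```bash
python3 -c "
from cell import ctrl
print(ctrl.hand_in())"
```

```text
the job is handed in; nothing more can be done
None
```

The job is handed in at about 17 s of the 58 s allowed: the keeper snapped open and stayed open, the round weight stands upright within about 2 mm of the plate's centre, and the square weight still hangs on its hook (the hand-in returned no verdict).

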